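Flasks over the wax trees, ready for investing

ROBOT

A 6-joint arm with a two-finger parallel gripper is mounted at the origin on the work surface; the furniture and walls round the work are solid. World frame = base frame: x ahead of the robot, y to its left, z up, the work surface at z = 0. Lengths are in m, angles in rad, forces in N, time in s.
With the tool pointing down it reaches from about 0.375 to 0.925 m from the base axis. Payload 5.7 kg.
Tool frame: the origin (TCP) lies midway between the tips of the shut fingers; the grasp point (between the pads) lies 19 mm behind it; z points along the fingers, x is the direction in which the jaws open and shut, and the axes are right-handed (so a half turn about z gives the same grasp; the last joint's range is limited). The gripper opens to 88 mm and grips with 3 to 60 N. Pads are 20 mm wide; open, the fingers measure 115 mm over their backs; the gripper's body (75 mm by 178 mm) begins 61 mm behind the grasp point.
Start: joints at [1.1, 0.359, 1.51, -0, 1.272, -0.115], TCP at [0.209, 0.562, 0.223] pointing down, gripper open.
Joint ranges: [-2.97, 2.97], [-1.01, 2.36], [0.21, 2.38], [-0.96, 4.11], [0.2, 2.71], [-2.98, 2.98]. Speed limits (rad/s): [2.39, 2.39, 3.14, 3.14, 3.14, 3.14].

INTERFACE

Orientations are given as a unit quaternion [x, y, z, w].
In Python, from bench import move_ptp, servo_line, goto_joints, move_gripper, sleep, inverse_kinematics, capture, PlanningError, close_job, spot_in, silhouettes, current_clock, current_joint_pos, current_qvel, current_joint_torque, current_position, current_orientation, current_force, current_torque, current_finger_gap gives the robot as it stands. Calls block until the motion is done:
- move_ptp(position, orientation): joint-space move of the TCP to a pose.
- servo_line(position, orientation=None, rate=0.15, contact_N=None): straight line of the TCP; orientation=None keeps the orientation; rate is the mean speed in m/s. With contact_N (N) it stops when the force on the tool has changed by that much, and returns True; else False.
- goto_joints(angles): joint-space move.
- move_gripper(opening): finger opening in m; the grip force is fixed at half the most; returns when the fingers have stopped.
- sleep(seconds).
- inverse_kinematics(position, orientation): joint angles nearest the present ones, or None.
- capture(name): name is "scene" or "top" or "wrist"; returns a dict with "image" (400x640x3 uint8, blue, green, red), "range_z" (400x640 float32, m along the optical axis (not along the pixel's ray), 0 where there is no reading), "intrinsics" (3x3 intrinsics, pixels), "R" (3x3) and "t" (3): a world point X has camera coordinates R X + t. Camera axes: x right, y down, z forward; pixel columns grow to the right and rows downward; lengths in m; the calibration is good to about 2 mm. A picture is of the moment at which its call begins.
A pose or a line that the arm cannot do raises PlanningError and nothing moves.
- close_job(): hands the job in, once; it reports no verdict.
Trained networks look in the newest picture that a camera, given by its name, has taken for a name from the list of things; names that differ only in an ending like _2 or _b are one class to them, and where a whole thing is asked for, a point or a joint stands for the part that bears it (a point fixed in the world has none). Each returns a list of dicts, best first, with "conf" (0 to 1); they miss things now and then, are a little off and sometimes report something else, mostly with a low value. They report only what shows in the picture. A call takes as long as a camera call.
- spot_in(camera, query): "xy" ([column, row] in pixels, amid what is visible of it).
- silhouettes(camera, query): "region" (400x640 bool, what is visible of it) and "xy" ([column, row] in pixels, amid what is visible of it).
Readings, each from a call of its own:
- current_clock(): time.
- current_joint_pos(): joint angles.
- current_qvel(): joint speeds.
- current_joint_torque(): joint torques, N m.
- current_position(): TCP position.
- current_orientation(): TCP orientation.
- current_force(): force on the tool from outside, world axes, zero at the start.
- current_torque(): the same for the moment, N m.
- current_finger_gap(): finger opening in m.
Only numpy, scipy, OpenCV 4.12 (cv2) and the standard library are available. Lean on these libraries where they do the work, as an engineer would, in place of code of your own. Each camera call takes 0.05 s, during which the arm holds its last target.

TASK

Get the four wax trees ready for investing: lower each steel casting flask upright over a wax tree without knocking the wax, until it sits down on the floor inside the rubber base's lip, and let go of it. Every flask belongs on the base of its own diameter, tall flasks over tall trees and short over short, so that no tree stands out above its flask. Leave the bases, the bottle and the tweezers where they are.

Things in the scene. Friction and masses are not known exactly. Their poses are not given: they have to be found in the camera images.
- flask_wide_tall_center (a point): wide, tall casting flask: plain stainless tube open at both ends, standing upright, outside diameter 68 mm, wall 3 mm, 90 mm high. The point is its centre, on the axis half-way up; z along the axis. Grip it across the outside, about 15 mm below the upper rim, so that the fingers stay above the rubber lip when it is seated.
- flask_wide_short_center (a point): wide, short casting flask: plain stainless tube open at both ends, standing upright, outside diameter 68 mm, wall 3 mm, 60 mm high. The point is its centre, on the axis half-way up; z along the axis. Grip it across the outside, about 15 mm below the upper rim, so that the fingers stay above the rubber lip when it is seated.
- flask_narrow_tall_center (a point): narrow, tall casting flask: plain stainless tube open at both ends, standing upright, outside diameter 46 mm, wall 3 mm, 90 mm high. The point is its centre, on the axis half-way up; z along the axis. Grip it across the outside, about 15 mm below the upper rim, so that the fingers stay above the rubber lip when it is seated.
- flask_narrow_short_center (a point): narrow, short casting flask: plain stainless tube open at both ends, standing upright, outside diameter 46 mm, wall 3 mm, 60 mm high. The point is its centre, on the axis half-way up; z along the axis. Grip it across the outside, about 15 mm below the upper rim, so that the fingers stay above the rubber lip when it is seated.
- tree_wide_tall: tall green wax tree on wide black rubber base, one loose 0.3 kg piece on the bench. Origin: centre of the underside, z up. Base: round cup, floor 6 mm thick, inside diameter 74 mm up to 10 mm height, then a lip flaring to 86 mm inside, 94 mm outside, 18 mm above the bench. Tree: on the axis, radius 19 mm, top 81 mm above the bench. Its flask stands on the cup's floor.
- tree_wide_short: short green wax tree on wide black rubber base, one loose 0.3 kg piece on the bench. Origin: centre of the underside, z up. Base: round cup, floor 6 mm thick, inside diameter 74 mm up to 10 mm height, then a lip flaring to 86 mm inside, 94 mm outside, 18 mm above the bench. Tree: on the axis, radius 19 mm, top 51 mm above the bench. Its flask stands on the cup's floor.
- tree_narrow_tall: tall green wax tree on narrow black rubber base, one loose 0.3 kg piece on the bench. Origin: centre of the underside, z up. Base: round cup, floor 6 mm thick, inside diameter 52 mm up to 10 mm height, then a lip flaring to 64 mm inside, 72 mm outside, 18 mm above the bench. Tree: on the axis, radius 11 mm, top 81 mm above the bench. Its flask stands on the cup's floor.
- tree_narrow_short: short green wax tree on narrow black rubber base, one loose 0.3 kg piece on the bench. Origin: centre of the underside, z up. Base: round cup, floor 6 mm thick, inside diameter 52 mm up to 10 mm height, then a lip flaring to 64 mm inside, 72 mm outside, 18 mm above the bench. Tree: on the axis, radius 11 mm, top 51 mm above the bench. Its flask stands on the cup's floor.
- flux_bottle_1: bystander: brown bottle with white cap, 35 mm across, 68 mm high, to the right of the two rows; origin at the centre of its underside
- tweezers_1: bystander: steel tweezers, 163 mm long (y), 14 mm wide, 8 mm high, lying flat between the row of flasks and the row of bases; origin at the centre of the underside

How it is judged:
By the outcome, as a careful person would: the job done as asked, in the order asked, and still so for the second after the job is handed in, with the robot touching nothing.
It also fails if it takes over 101 s, if anything falls off the work surface, if the arm or the gripper's body presses on something with over 40 N, if the wrist force passes 120 N, or if a joint passes its speed limit or range.

## Working session

There is one attempt and no reset: what is moved stays moved. The work goes in short steps, each a Python script; the robot and the scene stay as the last script left them, time stands still between calls to the robot, and variables do not carry over. Pictures are saved under pics/ and viewed, and the job is handed in when it is done.

```bash
mkdir -p pics; ls; cat > h.py <<'E'
import numpy as np, cv2
from bench import *
def pts(c):
    z=c["range_z"];K=c["intrinsics"];v,u=np.indices(z.shape)
    P=np.stack([(u-K[0,2])/K[0,0]*z,(v-K[1,2])/K[1,1]*z,z],-1)
    return (P-c["t"])@c["R"], z>0
E
python3 - <<'E'
from h import *
print(current_clock(),current_position(),current_orientation(),current_finger_gap())
for n in ["top","scene"]:
    c=capture(n); cv2.imwrite(f"pics/{n}0.png",c["image"]); np.savez(f"{n}0.npz",**c)
    print(n,c["intrinsics"].tolist(),(-c["R"].T@c["t"]).tolist(),c["R"].tolist())
    W,m=pts(c)
    for q in ["flask_wide_tall_center","flask_wide_short_center","flask_narrow_tall_center","flask_narrow_short_center","tree_wide_tall","tree_wide_short","tree_narrow_tall","tree_narrow_short","flux_bottle_1","tweezers_1"]:
        for d in silhouettes(n,q):
            r=d["region"]&m; p=W[r]
            print(q,round(d["conf"],2),np.round(d["xy"]),r.sum(),np.round(np.percentile(p,[2,50,98],axis=0),3).tolist() if r.sum() else None)
print(current_clock())
E
```

```text
pics
0.0 [0.20870465 0.56183031 0.2218359 ] [ 8.21066709e-01  5.70831584e-01 -7.68406837e-04  4.14122625e-04] 0.08736781818306877
top [[438.11871147671667, 0.0, 315.5017090025064], [0.0, 438.11871147671667, 195.55459497119787], [0.0, 0.0, 1.0]] [0.4175833520247238, -0.15530897171697208, 0.9543586136718075] [[-0.005278139763826787, -0.9999781862967883, -0.0039709156650966975], [-0.9971443069066653, 0.005562256368096364, -0.07531462346531048], [0.07533506782541208, 0.0035620548397477664, -0.9971519138632082]]
flask_wide_tall_center 0.77 [387. 222.] 522 [[0.395, -0.304, 0.0], [0.426, -0.285, 0.066], [0.459, -0.239, 0.094]]
flask_wide_tall_center 0.56 [189. 226.] 605 [[0.401, 0.062, 0.001], [0.433, 0.102, 0.041], [0.463, 0.127, 0.063]]
flask_narrow_tall_center 0.25 [253. 153.] 105 [[0.562, -0.037, 0.005], [0.576, -0.023, 0.035], [0.588, -0.009, 0.054]]
tree_wide_tall 0.58 [198. 156.] 132 [[0.556, 0.075, 0.01], [0.571, 0.087, 0.059], [0.584, 0.105, 0.083]]
tree_narrow_tall 0.53 [320. 158.] 67 [[0.555, -0.164, 0.028], [0.562, -0.156, 0.071], [0.571, -0.149, 0.081]]
flux_bottle_1 0.79 [423.
[... 1076 characters left out ...]
5, 0.001], [0.439, -0.144, 0.037], [0.46, -0.122, 0.062]]
tree_wide_tall 0.61 [222. 221.] 162 [[0.556, 0.078, 0.006], [0.57, 0.092, 0.055], [0.61, 0.106, 0.082]]
tree_wide_short 0.53 [268. 200.] 72 [[0.56, -0.032, 0.005], [0.575, -0.021, 0.036], [0.6, -0.012, 0.052]]
tree_narrow_tall 0.48 [318. 174.] 107 [[0.556, -0.181, 0.0], [0.565, -0.156, 0.045], [0.612, -0.147, 0.08]]
tree_narrow_short 0.23 [393. 190.] 1121 [[0.394, -0.303, 0.006], [0.428, -0.271, 0.055], [0.459, -0.238, 0.092]]
flux_bottle_1 0.54 [409. 158.] 252 [[0.476, -0.388, 0.009], [0.487, -0.374, 0.045], [0.503, -0.365, 0.071]]
tweezers_1 0.48 [277. 233.] 37 [[0.494, -0.007, -0.001], [0.5, 0.002, 0.008], [0.505, 0.01, 0.011]]
1.1
```

View pics/top0.png

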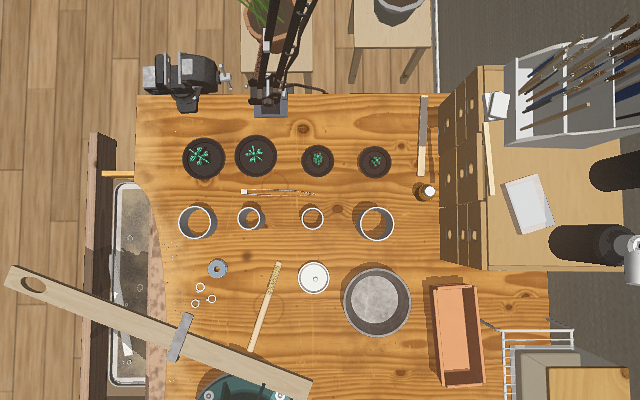

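View pics/scene0.png

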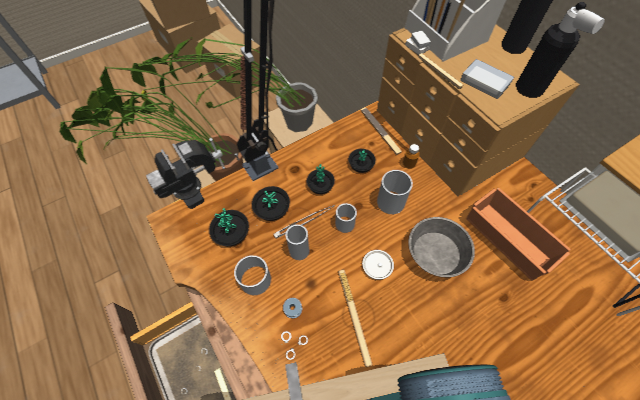

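```bash
cat >> h.py <<'E'
from scipy.optimize import least_squares
FL={"ws":(0.095,.068,.06),"nt":(-.018,.046,.09),"ns":(-.144,.046,.06),"wt":(-.27,.068,.09)}
def ringfit(W,m,c0,z0,z1,rin,rout,pad=.012):
    # annulus points: penalise outside [rin,rout]
    c=np.array(c0,float)
    for _ in range(4):
        d=np.linalg.norm(W[...,:2]-c,axis=-1)
        s=m&(W[...,2]>z0)&(W[...,2]<z1)&(d>rin-pad)&(d<rout+pad)
        p=W[s][:,:2]
        if len(p)<12: return None
        f=lambda c:np.linalg.norm(p-c,axis=1)-(rin+rout)/2
        c=least_squares(f,c,loss="soft_l1",f_scale=.003).x
    a=np.arctan2(*(p-c).T[::-1]); cov=len(set((a//(np.pi/6)).astype(int)))
    return np.round(c,4),len(p),cov,round(float(np.sqrt(np.mean(f(c)**2))),4)
E
python3 - <<'E'
from h import *
for n in ["top","scene"]:
    c=np.load(n+"0.npz"); W,m=pts(c)
    for k,(y,D,h) in FL.items():
        print(n,"flask",k,ringfit(W,m,(.432,y),h-.006,h+.008,D/2-.003,D/2))
    for k,y,d in [("wt",.092,.094),("ws",-.021,.094),("nt",-.16,.072),("ns",-.28,.072)]:
        print(n,"base",k,ringfit(W,m,(.57,y),.012,.026,d/2-.004,d/2))
c=capture("wrist"); cv2.imwrite("pics/w0.png",c["image"]); print((-c["R"].T@c["t"]).tolist(),c["R"].tolist(),c["intrinsics"].tolist())
for p in [(.57,.09),(.57,-.28)]:
    for a in (0,np.pi/2):
        q=[np.cos(a/2),np.sin(a/2),0,0]; print(p,a,inverse_kinematics([*p,.2],q))
E
```

```text
top flask ws (array([0.4324, 0.0951]), 205, 12, 0.0011)
top flask nt (array([ 0.4392, -0.0199]), 123, 12, 0.001)
top flask ns (array([ 0.4388, -0.1449]), 102, 12, 0.001)
top flask wt (array([ 0.4272, -0.2718]), 193, 12, 0.0011)
top base wt (array([0.5704, 0.0897]), 473, 12, 0.0037)
top base ws (array([ 0.5755, -0.0229]), 482, 12, 0.0039)
top base nt (array([ 0.5636, -0.1562]), 356, 12, 0.0039)
top base ns (array([ 0.56  , -0.2793]), 365, 12, 0.0039)
scene flask ws (array([0.4325, 0.0961]), 210, 12, 0.0011)
scene flask nt (array([ 0.4394, -0.0186]), 133, 12, 0.0009)
scene flask ns (array([ 0.4389, -0.1438]), 117, 12, 0.001)
scene flask wt (array([ 0.4276, -0.2708]), 204, 12, 0.0011)
scene base wt (array([0.5707, 0.0907]), 362, 12, 0.0038)
scene base ws (array([ 0.5755, -0.0217]), 349, 12, 0.0038)
scene base nt (array([ 0.5636, -0.155 ]), 203, 12, 0.0035)
scene base ns (array([ 0.5601, -0.2779]), 202, 12, 0.0036)
[0.13687069695622012, 0.5882759296692248, 0.38498268318623435] [[0.3484785494876851, 0.9373164638138285, 0.0007397367778852008], [0.8995464923640148, -0.3346578766154214, 0.2807493787969207], [0.26339857369119996, -0.0971697086689002, -0.9597808286763415]] [[282.86377806504635, 0.0, 319.4635162351533], [0.0, 282.86377806504635, 198.10386874806844], [0.0, 0.0, 1.0]]
(0.57, 0.09) 0 [ 3.69183395e-02  3.47420502e-01  1.58882352e+00 -4.44089210e-16
  1.20534864e+00  3.69183395e-02]
(0.57, 0.09) 1.5707963267948966 [ 3.69183395e-02  3.47420502e-01  1.58882352e+00 -4.44089210e-16
  1.20534864e+00 -1.53387799e+00]
(0.57, -0.28) 0 [-5.65313300e-01  4.28338814e-01  1.45754126e+00 -4.44089210e-16
  1.25571258e+00 -5.65313300e-01]
(0.57, -0.28) 1.5707963267948966 [-5.65313300e-01  4.28338814e-01  1.45754126e+00 -4.44089210e-16
  1.25571258e+00 -2.13610963e+00]
```

View pics/w0.png

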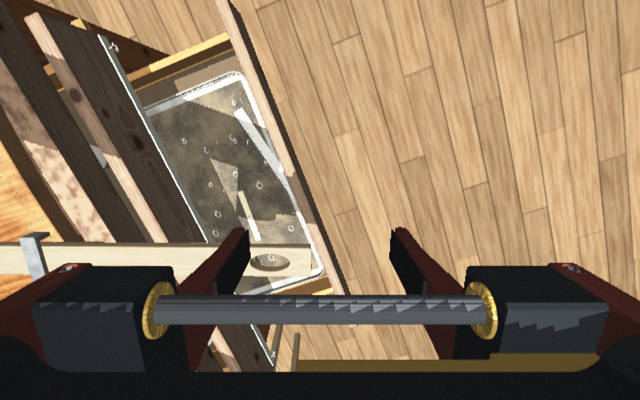

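```bash
python3 - <<'E'
from h import *
for n in ["top","scene"]:
    c=np.load(n+"0.npz"); W,m=pts(c)
    for y0 in np.arange(-.45,.25,.05):
        s=m&(W[...,2]>.1)&(W[...,2]<.6)&(W[...,0]>.3)&(W[...,0]<.85)&(W[...,1]>y0)&(W[...,1]<y0+.05)
        if s.sum(): p=W[s]; print(n,round(y0,2),s.sum(),p.min(0).round(3),p.max(0).round(3))
R=cv2.Rodrigues(np.zeros(3))[0]
from scipy.spatial.transform import Rotation as Ro
print(Ro.from_quat(current_orientation()).inv().apply(np.array([.1369,.5883,.385])-current_position()))
E
```

```text
top -0.45 9249 [ 0.35 -0.45  0.1 ] [ 0.687 -0.413  0.281]
top -0.2 41 [ 0.681 -0.156  0.438] [ 0.685 -0.15   0.467]
top -0.15 1136 [ 0.681 -0.149  0.201] [ 0.699 -0.1    0.458]
top -0.1 1298 [ 0.659 -0.1    0.1  ] [ 0.722 -0.05   0.445]
top -0.05 219 [ 0.663 -0.05   0.101] [ 0.714 -0.019  0.207]
top -0.0 81 [0.702 0.028 0.1  ] [0.75  0.05  0.131]
top 0.05 932 [0.696 0.05  0.1  ] [0.754 0.1   0.149]
top 0.1 631 [0.692 0.1   0.101] [0.757 0.15  0.145]
top 0.15 199 [0.695 0.15  0.1  ] [0.751 0.192 0.142]
scene -0.45 8523 [ 0.35 -0.45  0.1 ] [ 0.688 -0.412  0.28 ]
scene -0.15 1061 [ 0.68  -0.146  0.195] [ 0.701 -0.1    0.437]
scene -0.1 1762 [ 0.659 -0.1    0.1  ] [ 0.715 -0.05   0.436]
scene -0.05 338 [ 0.663 -0.05   0.1  ] [ 0.718 -0.017  0.212]
scene -0.0 41 [0.703 0.029 0.1  ] [0.75  0.05  0.132]
scene 0.05 583 [0.696 0.05  0.101] [0.753 0.1   0.147]
scene 0.1 421 [0.692 0.1   0.101] [0.758 0.15  0.145]
scene 0.15 234 [0.696 0.15  0.1  ] [0.751 0.194 0.142]
[-0.00085291 -0.07660686 -0.1623719 ]
```

```bash
cat >> h.py <<'E'
Q=[np.sqrt(.5),np.sqrt(.5),0,0]
PK={"ws":(.4325,.0956,.06,.5755,-.0223),"nt":(.4393,-.0193,.09,.5636,-.1556),"ns":(.4389,-.1444,.06,.56,-.2786),"wt":(.4274,-.2713,.09,.5705,.0902)}
def pick(k):
    x,y,h,_,_=PK[k]; zt=h-.034; H=.19
    move_ptp([x,y,H],Q); servo_line([x,y,zt],rate=.1)
    print("pre-grip",current_position().round(4),current_force().round(2))
    move_gripper(.03); print("gap",current_finger_gap(),current_force().round(2))
    servo_line([x,y,H],rate=.1); print("lift gap",current_finger_gap(),current_force().round(2),current_clock())
def over(k):
    _,_,h,x,y=PK[k]; servo_line([x,y,.19],rate=.12)
def down(k):
    _,_,h,x,y=PK[k]; zs=h-.028
    c=servo_line([x,y,zs+.022],rate=.06,contact_N=8); 
    if not c: c=servo_line([x,y,zs-.002],rate=.02,contact_N=5)
    p=current_position(); print("contact",c,"z-expected",round(p[2]-zs,4),p.round(4),current_force().round(2),current_clock())
    return c,p[2]-zs
def release(k):
    _,_,h,x,y=PK[k]
    move_gripper(.088); p=current_position(); servo_line([p[0],p[1],.19],rate=.12); print("released",current_finger_gap(),current_clock())
E
python3 - <<'E'
from h import *
pick("ws"); over("ws")
c=capture("wrist"); cv2.imwrite("pics/w1.png",c["image"])
c=capture("scene"); cv2.imwrite("pics/s1.png",c["image"])
E
```

```text
pre-grip [0.4329 0.0956 0.0264] [-0.36  0.27 -0.15]
gap 0.06578633619035133 [-0.35  1.27  2.87]
lift gap 0.06623410974114922 [ 0.05  0.69 -1.81] 7.075
```

View pics/w1.png

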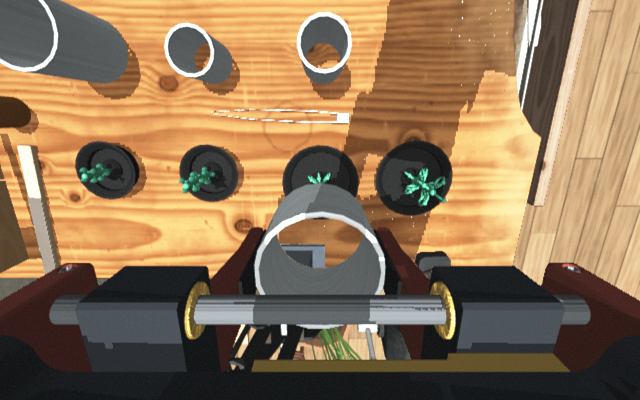

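View pics/s1.png

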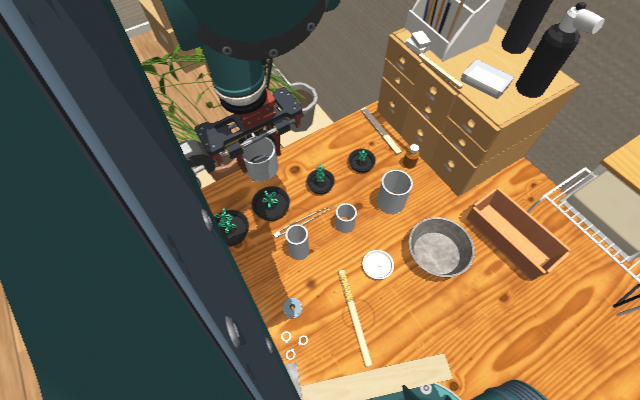

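Wrist view: the flask is held upright at (320,255), its base behind it at (320,185). The scene view shows it hanging near (262,157). I'll check where the flask sits in the grip, then lower it.

```bash
python3 - <<'E'
from h import *
P=current_position(); print(P.round(4))
for n in ["wrist","scene"]:
    c=capture(n); W,m=pts(c); top=P[2]+.034
    print(n,"held",ringfit(W,m,P[:2],top-.006,top+.008,.031,.034,.008))
    for k,y,d in [("wt",.092,.094),("ws",-.021,.094),("nt",-.16,.072),("ns",-.28,.072)]:
        print(n,"base",k,ringfit(W,m,(.57,y),.012,.026,d/2-.004,d/2))
c,dz=down("ws")
E
```

```text
[ 0.575  -0.0218  0.1901]
wrist held (array([ 0.5751, -0.0227]), 2931, 12, 0.0025)
wrist base wt (array([0.572 , 0.0902]), 1576, 12, 0.0039)
wrist base ws (array([ 0.5806, -0.0218]), 988, 10, 0.0031)
wrist base nt (array([ 0.5656, -0.1549]), 1064, 12, 0.0038)
wrist base ns (array([ 0.5618, -0.2774]), 1092, 12, 0.0035)
scene held (array([ 0.5748, -0.0225]), 227, 11, 0.0026)
scene base wt (array([0.5712, 0.0939]), 224, 9, 0.0033)
scene base ws (array([ 0.5756, -0.0216]), 345, 12, 0.0036)
scene base nt (array([ 0.5638, -0.1551]), 212, 12, 0.0037)
scene base ns (array([ 0.5601, -0.278 ]), 200, 12, 0.0036)
contact True z-expected -0.0007 [ 0.5753 -0.0223  0.0313] [-0.58  0.44  4.77] 12.4333
```

Seated at the expected depth (−0.7 mm). I'll release it and go on to the next flask.

```bash
python3 - <<'E'
from h import *
release("ws"); pick("nt"); over("nt")
c=capture("scene"); cv2.imwrite("pics/s2.png",c["image"]); W,m=pts(c)
print("ws flask",ringfit(W,m,(.5755,-.0223),.060,.074,.031,.034))
print("ws base",ringfit(W,m,(.5755,-.0223),.012,.026,.043,.047))
P=current_position(); top=P[2]+.034
print("held",P.round(4),ringfit(W,m,P[:2],top-.006,top+.008,.020,.023,.008))
c,dz=down("nt")
if c and abs(dz)<.002: release("nt")
E
```

```text
released 0.08775190540235385 14.4667
pre-grip [ 0.4397 -0.0194  0.0564] [ 0.79  0.66 -0.47]
gap 0.04521531480131768 [ 0.39 -0.01  0.93]
lift gap 0.044844295343999946 [ 0.22 -0.14 -2.78] 18.7833
ws flask None
ws base None
held [ 0.5631 -0.155   0.1901] None
contact True z-expected -0.0009 [ 0.5634 -0.1555  0.0611] [-0.79  0.74  5.32] 23.5
released 0.08788179834679982 25.55
```

View pics/s2.png

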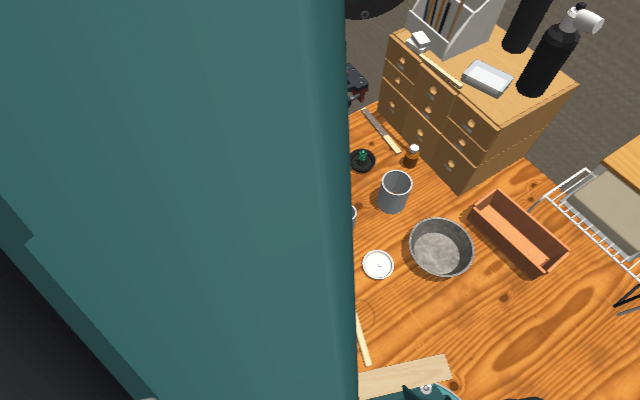

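The arm hid the bases from the scene camera, so those checks gave no reading. Contact came at the expected depth again (−0.9 mm). I'll check with the wrist and top cameras and carry on.

```bash
python3 - <<'E'
from h import *
pick("ns")
c=capture("wrist"); cv2.imwrite("pics/w3.png",c["image"]); W,m=pts(c)
print("ws flask",ringfit(W,m,(.5755,-.0223),.060,.074,.031,.034),"nt flask",ringfit(W,m,(.5636,-.1556),.090,.104,.020,.023))
print("base ns",ringfit(W,m,(.56,-.2786),.012,.026,.032,.036))
over("ns")
c,dz=down("ns")
if c and abs(dz)<.002: release("ns")
E
```

```text
pre-grip [ 0.4393 -0.1446  0.0264] [-0.12 -0.92  1.62]
gap 0.04608507675102943 [-0.37  0.54  0.19]
lift gap 0.046050144537487805 [-0.33 -0.36 -2.82] 30.425
ws flask None nt flask (array([ 0.5632, -0.1557]), 138, 4, 0.001)
base ns (array([ 0.5647, -0.2784]), 280, 6, 0.0026)
contact True z-expected -0.0009 [ 0.5598 -0.2785  0.0311] [-0.82  0.69  5.39] 35.6083
released 0.08744288039485841 37.8917
```

View pics/w3.png

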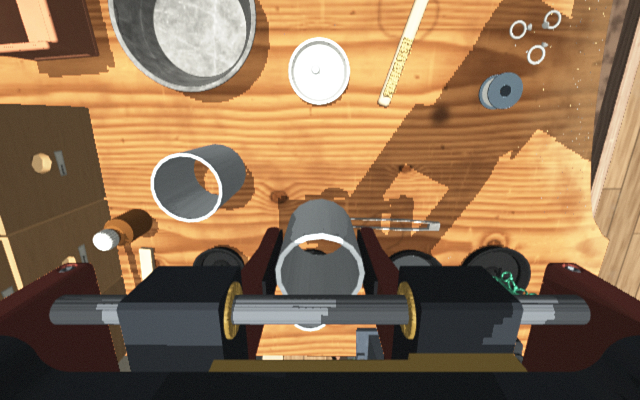

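The picture shows the narrow short flask held at (320,265), with the wide tall one still at (200,185). Now the wide tall flask.

```bash
python3 - <<'E'
from h import *
pick("wt"); over("wt")
c=capture("wrist"); cv2.imwrite("pics/w4.png",c["image"]); W,m=pts(c)
print("ws",ringfit(W,m,(.5755,-.0223),.060,.074,.031,.034),"nt",ringfit(W,m,(.5636,-.1556),.090,.104,.020,.023),"ns",ringfit(W,m,(.56,-.2786),.060,.074,.020,.023))
P=current_position(); print(P.round(4),"held",ringfit(W,m,P[:2],P[2]+.028,P[2]+.042,.031,.034,.008))
c,dz=down("wt")
if c and abs(dz)<.002: release("wt")
E
```

```text
pre-grip [ 0.4278 -0.2717  0.0565] [ 0.56 -0.27 -0.74]
gap 0.06822151114419626 [0.59 0.81 3.57]
lift gap 0.06826367152671156 [-0.1  -0.11 -4.09] 41.9167
ws (array([ 0.5758, -0.0222]), 816, 12, 0.001) nt (array([ 0.564 , -0.1544]), 937, 12, 0.001) ns None
[0.5704 0.09   0.19  ] held (array([0.5704, 0.0891]), 2990, 12, 0.0026)
contact True z-expected -0.0006 [0.5703 0.0903 0.0614] [-1.01 -0.85  4.93] 48.3167
released 0.08797419268449694 50.075
```

View pics/w4.png

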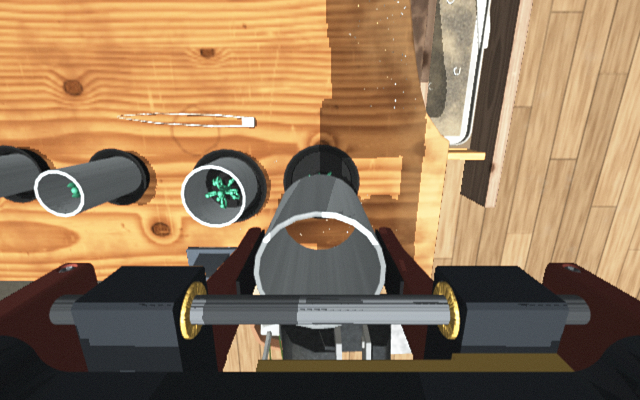

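All four are released. I'll move the arm clear and check from above.

```bash
python3 - <<'E'
from h import *
goto_joints([1.1,0.359,1.51,0,1.272,-0.115])
for n in ["top","scene"]:
    c=capture(n); cv2.imwrite(f"pics/{n}9.png",c["image"]); W,m=pts(c)
    for k,(_,_,h,x,y) in PK.items():
        r=.034 if k[0]=="w" else .023; b=.047 if k[0]=="w" else .036
        d=np.linalg.norm(W[...,:2]-[x,y],axis=-1); s=m&(abs(d-r+.0015)<.004)&(W[...,2]>h-.01)
        q=np.c_[W[s],np.ones(s.sum())]; A=np.linalg.lstsq(q[:,[0,1,3]],q[:,2],rcond=None)[0]
        print(n,k,"flask",ringfit(W,m,(x,y),h,h+.014,r-.003,r,.006),"topz",np.median(W[s][:,2]).round(4),h+.006,"tilt",A[:2].round(3),
          "base",ringfit(W,m,(x,y),.012,.024,b-.004,b,.006))
    for q in ["flux_bottle_1","tweezers_1"]:
        for d in silhouettes(n,q)[:1]: print(n,q,np.round(d["xy"]))
print(current_clock())
E
```

```text
top ws flask (array([ 0.5748, -0.0241]), 178, 12, 0.001) topz 0.0646 0.066 tilt [ 0.001 -0.023] base (array([ 0.5779, -0.021 ]), 373, 12, 0.0035)
top nt flask (array([ 0.5627, -0.1562]), 118, 12, 0.001) topz 0.0954 0.096 tilt [-0.012 -0.009] base (array([ 0.567 , -0.1563]), 251, 11, 0.0033)
top ns flask (array([ 0.5592, -0.2794]), 115, 12, 0.001) topz 0.065 0.066 tilt [-0.003  0.003] base (array([ 0.5615, -0.2808]), 283, 12, 0.0033)
top wt flask (array([0.5696, 0.0884]), 208, 12, 0.001) topz 0.0939 0.096 tilt [ 0.006 -0.009] base (array([0.5733, 0.0941]), 331, 8, 0.0036)
top flux_bottle_1 [421. 190.]
top tweezers_1 [247. 192.]
scene ws flask (array([ 0.5751, -0.023 ]), 171, 12, 0.0011) topz 0.0614 0.066 tilt [0.002 0.008] base (array([ 0.5823, -0.0234]), 251, 9, 0.0041)
scene nt flask (array([ 0.563 , -0.1553]), 115, 12, 0.0012) topz 0.0919 0.096 tilt [0.002 0.001] base (array([ 0.566 , -0.1569]), 144, 10, 0.0034)
scene ns flask (array([ 0.5598, -0.2785]), 112, 12, 0.0012) topz 0.0618 0.066 tilt [0.013 0.006] base (array([ 0.5626, -0.2801]), 128, 10, 0.0033)
scene wt flask (array([0.5699, 0.0892]), 192, 12, 0.0011) topz 0.0916 0.096 tilt [-0.008 -0.003] base (array([0.5751, 0.0907]), 250, 9, 0.0038)
scene flux_bottle_1 [407. 157.]
scene tweezers_1 [280. 232.]
52.5083
```

View pics/top9.png

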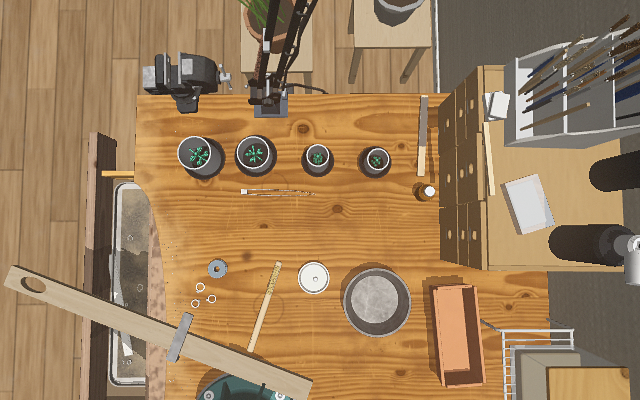

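View pics/scene9.png

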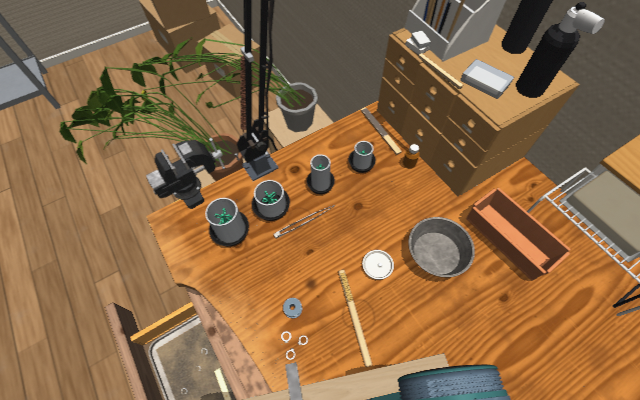

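The pictures show all four flasks upright inside the lips: top view (199,157), (256,154), (318,158), (376,160). The bottle and tweezers look unmoved, so I'm handing in.

```bash
python3 -c "
from bench import *
print(current_clock()); close_job()"
```

```text
52.5083
the job is handed in; nothing more can be done
```

All four flasks are seated upright over their matching wax trees and released, and I handed the job in at 52.5 s. I gripped each one 15 mm below its rim and lowered it until it touched the base floor, which came within 1 mm of the expected depth every time (about 5 N).

**Final checks:** With the arm clear, both cameras placed each flask within about 2 mm of its base's position before the move. Fitted rim slopes were 0.023 or less. The pictures show every tree inside its flask, and the bottle and tweezers look unmoved.

**Disagreements and gaps:**
- **Rim heights:** these read 0.6–2 mm low in the top camera and 4–5 mm low in the scene camera. I took this as depth or calibration error, since the contact depths were right.
- **Base positions afterwards:** the flasks partly hide the bases, so refitting their centres was unreliable, with shifts up to about 7 mm and the two cameras not agreeing. That the bases stayed put rests on the pictures and the low contact forces.
- **Missing readings:** one scene-camera check was blocked by the arm. Two wrist-camera fits also found nothing. The final pictures cover these.

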